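# Fit the playing bars to their sound boxes

## Task

Lay each of the four playing bars (the wooden ones with a black pad on top) pad up on the sound box whose ends have the same colour, centred on the box and lined up along it. Leave the two plain wooden blanks where they are.

Things in the scene. Friction and masses are not known exactly. Their poses are not given: they have to be found in the camera images.
- bar_red_mid (a point): Loose playing bar with red ends: a brown wooden bar with half-round ends painted red and a thin black pad on top, 110 mm long, 34 mm wide, 22 mm thick (the pad stands 1 mm proud), about 90 g, lying flat on the bench. The point is its centre, 11 mm above its underside; x runs along its length, y across its width, z up. The two ends are alike.
- box_red_top (a point): Sound box with red ends, fixed to the bench: a brown wooden block with a dark round hole in the middle of its flat top, a grey felt strip near each end and red painted ends, 122 mm long, 46 mm wide, 40 mm high. The point is the centre of its top face; x runs along its length, z up. The bar with red ends lies on this top, along it, its centre then 11 mm above this point; the box stands out 6 mm all round it.
- bar_yellow_mid (a point): Loose playing bar with yellow ends: a brown wooden bar with half-round ends painted yellow and a thin black pad on top, 98 mm long, 34 mm wide, 22 mm thick (the pad stands 1 mm proud), about 90 g, lying flat on the bench. The point is its centre, 11 mm above its underside; x runs along its length, y across its width, z up. The two ends are alike.
- box_yellow_top (a point): Sound box with yellow ends, fixed to the bench: a brown wooden block with a dark round hole in the middle of its flat top, a grey felt strip near each end and yellow painted ends, 110 mm long, 46 mm wide, 40 mm high. The point is the centre of its top face; x runs along its length, z up. The bar with yellow ends lies on this top, along it, its centre then 11 mm above this point; the box stands out 6 mm all round it.
- bar_green_mid (a point): Loose playing bar with green ends: a brown wooden bar with half-round ends painted green and a thin black pad on top, 86 mm long, 34 mm wide, 22 mm thick (the pad stands 1 mm proud), about 90 g, lying flat on the bench. The point is its centre, 11 mm above its underside; x runs along its length, y across its width, z up. The two ends are alike.
- box_green_top (a point): Sound box with green ends, fixed to the bench: a brown wooden block with a dark round hole in the middle of its flat top, a grey felt strip near each end and green painted ends, 98 mm long, 46 mm wide, 40 mm high. The point is the centre of its top face; x runs along its length, z up. The bar with green ends lies on this top, along it, its centre then 11 mm above this point; the box stands out 6 mm all round it.
- bar_blue_mid (a point): Loose playing bar with blue ends: a brown wooden bar with half-round ends painted blue and a thin black pad on top, 74 mm long, 34 mm wide, 22 mm thick (the pad stands 1 mm proud), about 90 g, lying flat on the bench. The point is its centre, 11 mm above its underside; x runs along its length, y across its width, z up. The two ends are alike.
- box_blue_top (a point): Sound box with blue ends, fixed to the bench: a brown wooden block with a dark round hole in the middle of its flat top, a grey felt strip near each end and blue painted ends, 86 mm long, 46 mm wide, 40 mm high. The point is the centre of its top face; x runs along its length, z up. The bar with blue ends lies on this top, along it, its centre then 11 mm above this point; the box stands out 6 mm all round it.
- blank_a_mid (a point): Loose plain wooden blank, not yet finished, mid-brown: the same bar shape without paint or black pad, 100 mm long, 34 mm wide, 22 mm thick, about 60 g. It is to stay where it lies. The point is its centre, 11 mm above its underside; x runs along its length, z up.
- blank_b_mid (a point): Loose plain wooden blank, not yet finished, dark brown: the same bar shape without paint or black pad, 100 mm long, 34 mm wide, 22 mm thick, about 60 g. It is to stay where it lies. The point is its centre, 11 mm above its underside; x runs along its length, z up.
Mind the look-alikes: they are no part of the job. What is shaped like the part that bears bar_blue_mid but pink is not meant. What is shaped like the part that bears bar_green_mid but purple is not meant.

How it is judged:
At the end, for the whole second after the job is handed in: Each bar lies at rest, flat and pad up, on the box of its colour: centre within 12 mm of the box's centre seen from above, height within 4 mm of seated, length within 0.2 rad of the box's (either way round), tilt under 0.08 rad. Both blanks are within 20 mm of their starts (horizontal distance between bar_red_mid and box_red_top below 0.012 m and angle between the x axis of bar_red_mid and the x axis of box_red_top, either way round below 0.2 rad and z of bar_red_mid in the frame of box_red_top between 0.007 and 0.015 m and angle between each of bar_red_mid, bar_yellow_mid, bar_green_mid, bar_blue_mid's own z axis and vertical below 0.08 rad and linear speed of each of bar_red, bar_yellow, bar_green, bar_blue below 0.02 m/s and angular speed of each of bar_red, bar_yellow, bar_green, bar_blue below 0.2 rad/s and horizontal distance between bar_yellow_mid and box_yellow_top below 0.012 m and angle between the x axis of bar_yellow_mid and the x axis of box_yellow_top, either way round below 0.2 rad and z of bar_yellow_mid in the frame of box_yellow_top between 0.007 and 0.015 m and horizontal distance between bar_green_mid and box_green_top below 0.012 m and angle between the x axis of bar_green_mid and the x axis of box_green_top, either way round below 0.2 rad and z of bar_green_mid in the frame of box_green_top between 0.007 and 0.015 m and horizontal distance between bar_blue_mid and box_blue_top below 0.012 m and angle between the x axis of bar_blue_mid and the x axis of box_blue_top, either way round below 0.2 rad and z of bar_blue_mid in the frame of box_blue_top between 0.007 and 0.015 m and distance of each of blank_a_mid, blank_b_mid from where it was at the start of the episode below 0.02 m); the robot touches nothing.
It fails at once if a plain blank is pushed or picked up (moved more than 20 mm) (distance of blank_a_mid from where it was at the start of the episode above 0.02 m).
It fails at once if a plain blank is pushed or picked up (moved more than 20 mm) (distance of blank_b_mid from where it was at the start of the episode above 0.02 m).
It also fails if it takes over 128 s, if anything falls off the work surface, if the arm or the gripper's body presses on something with over 40 N, if the wrist force passes 120 N, or if a joint passes its speed limit or range.

## Robot

A 7-joint arm with a two-finger parallel gripper is mounted at the origin on the work surface. World frame = base frame: x ahead of the robot, y to its left, z up, the work surface at z = 0. Lengths are in m, angles in rad, forces in N, time in s.
With the tool pointing down it reaches from about 0.4 to 0.85 m from the base axis. Payload 10.4 kg.
Tool frame: the origin (TCP) lies at the very end of the fingers, on their centre line; the grasp point (between the pads) lies 19 mm behind it; y points along the fingers, z is the direction in which the jaws open and shut, and the axes are right-handed (so a half turn about y gives the same grasp; the last joint's range is limited). The gripper opens to 85 mm and grips with 20 to 120 N. Pads are 22 mm wide; open, the fingers measure 114 mm over their backs; the gripper's body (76 mm by 85 mm) begins 54 mm behind the grasp point. The pads swing forward as they close: fully open they stand 13 mm farther back than shut.
Start: joints at [-1.198, 0.332, -0.065, 1.46, 0.022, 1.35, -0.088], TCP at [0.241, 0.577, 0.231] pointing down, gripper open.
Joint ranges: [-2.6, 2.6], [-0.5, 2.12], [-1.47, 1.34], [0.16, 2.42], [-1.27, 4.41], [0.06, 2.06], [-2.6, 2.6]. Speed limits (rad/s): [2.22, 2.22, 2.79, 2.79, 3.14, 3.14, 3.14].

## Interface

Orientations are given as a unit quaternion [x, y, z, w].
In Python, from workcell import manip gives the robot as it stands.
- The arm moves only by the tool arm_command, never from a script. Its argument "commands" is a list that holds one entry, the list of rows, each a list of 6 numbers: the shift along the world's x, y, z in cm, then the turn, a rotation vector about the world's x, y, z in degrees. A call has 1 to 20 rows; each row is the pose to reach, as a shift and turn from the pose commanded when the call began; what a row does not reach only later rows make up. A row lasts 1/10 s, in which the tool goes at most 50 mm and 8.59 degrees, less where a joint would pass 70% of its speed; a pose out of reach is approached as far as the arm can. A call with a gripper value outside its range is refused whole. "claw" is the finger opening in cm, from 0 to 8.54, set as the call begins (left out, the last holds). The fingers move at their own pace and stop on an object; "newtons" is the grip in N (left out, the last holds). Time passes only in rows, so rows that repeat a pose let the fingers close. It gives the time, the measured TCP pose, the force and the opening at its end, in the units of the state.
- manip.get_obs(): the state, without advancing time (a new reading comes with each control period).
- manip.camera(name): name is "scene" or "top" or "wrist"; returns a dict with "pixels" (420x560x3 uint8, blue, green, red), "depth" (420x560 float32, m along the optical axis (not along the pixel's ray), 0 where there is no reading), "K" (3x3 intrinsics, pixels), "rvec" (rotation vector, rad) and "tvec" (3), from world to camera coordinates, as OpenCV has them. Camera axes: x right, y down, z forward; pixel columns grow to the right and rows downward; lengths in m; the calibration is good to about 2 mm. The wrist camera is an equidistant fisheye: a pixel r from the principal point sees the ray r / f radians off the axis. A picture is of the moment at which its call begins.
- manip.hand_in(): hands the job in, once; it reports no verdict.
Trained networks look in the newest picture that a camera, given by its name, has taken for a name from the list of things; names that differ only in an ending like _2 or _b are one class to them, and where a whole thing is asked for, a point or a joint stands for the part that bears it (a point fixed in the world has none). Each returns a list of dicts, best first, with "p" (0 to 1); they miss things now and then, are a little off and sometimes report something else, mostly with a low value. They report only what shows in the picture. A call takes as long as a camera call. They do not tell look-alikes from the thing itself.
- manip.masks_of(camera, thing): "mask" (420x560 bool, what is visible of it) and "bbox" ([left, top, right, bottom] in pixels, round what is visible of it).
The state is a dict: "clock": time; "joint_pos": joint angles; "joint_velocities": joint speeds; "tau": joint torques, N m; "position": TCP position; "ee_rot": TCP orientation; "ft_force": force on the tool from outside, world axes, zero at the start; "torque": the same for the moment, N m; "grip_width": opening from 0.0 (shut) to 1.0 (fully open).
Only numpy, scipy, OpenCV 4.12 (cv2) and the standard library are available. Lean on these libraries where they do the work, as an engineer would, in place of code of your own. Each camera call takes 0.05 s, during which the arm holds its last target.

## Working session

There is one attempt and no reset: what is moved stays moved. The work goes in short steps, Python scripts to look and compute and a tool call to move; the robot and the scene stay as the last step left them, time stands still between calls to the robot, and variables do not carry over. Pictures are saved under pics/ and viewed, and the job is handed in when it is done.

Besides the shell and the picture viewer there is one more tool, called as name(argument=value, ...), one argument or row to a line, values as JSON. arm_command: Moves the arm, as the interface text tells. Its arguments: {"type":"object","properties":{"commands":{"type":"array"},"claw":{"type":"number"},"newtons":{"type":"number"}},"required":["commands"]}

```bash
ls; mkdir -p pics; python3 - <<'E'
from workcell import manip
import cv2
o=manip.get_obs()
for k in o: print(k,o[k])
for c in ["top","scene"]:
    r=manip.camera(c); cv2.imwrite(f"pics/{c}0.png",r["pixels"]); print(r["K"],r["rvec"],r["tvec"])
E
```

```text
pics
clock 0.0
joint_pos [-1.19758203  0.33286734 -0.06465412  1.46097961  0.02159638  1.34987046
 -0.08851259]
joint_velocities [ 1.11830632e-03 -2.32425295e-04  4.13087067e-05  2.02349105e-03
  1.47712812e-03 -2.17372595e-03  4.85441762e-04]
tau [-1.84438568e-04 -6.25441933e+01  4.97520610e-02 -3.91623509e+01
  1.64504070e-02  9.73491522e-03  2.14178959e-05]
position [0.24085689 0.5763119  0.23050035]
ee_rot [ 0.69380194 -0.13911396  0.13896971 -0.69280126]
ft_force [ 0.80120944 -0.00564189  0.36307821]
torque [ 0.00071103  0.01973635 -0.00362512]
grip_width 0.9985175765019809
[[443.06389225   0.         284.90686323]
 [  0.         443.06389225 215.52000844]
 [  0.           0.           1.        ]] [ 2.15465089 -2.17998423  0.12089579] [0.0549702  0.50706952 1.12125748]
[[545.79101144   0.         280.07440653]
 [  0.         545.79101144 216.33656697]
 [  0.           0.           1.        ]] [ 1.51629059  2.11308203 -0.81759383] [ 0.12258606 -0.34778775  1.6251684 ]
```

View pics/top0.png

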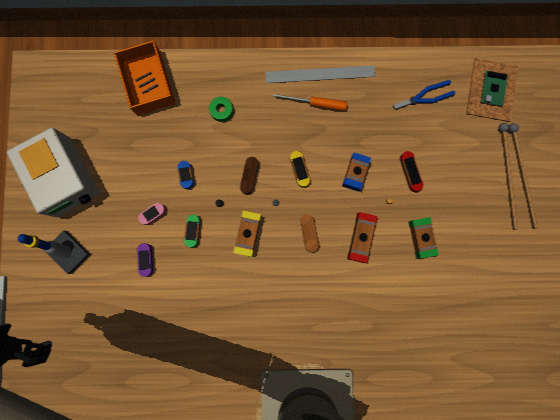

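View pics/scene0.png

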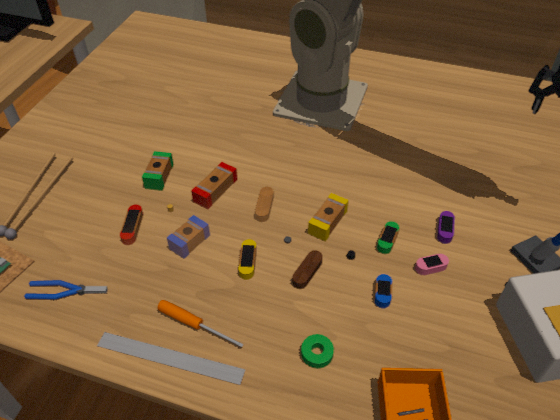

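Top picture candidates: 
- **Bars:** blue (186,175), green (192,231), yellow (300,169), red (412,172). The look-alikes are pink (152,213) and purple (145,260).
- **Boxes:** yellow (248,233), red (363,237), green (424,238), blue (357,171).
- **Blanks:** dark (250,175), mid-brown (310,233).

Next I'll measure these.

```bash
cat > h.py <<'E'
from workcell import manip
import cv2, numpy as np
def plane(r,pts,z):
    R,_=cv2.Rodrigues(np.array(r["rvec"],float)); t=np.array(r["tvec"],float).ravel(); K=np.array(r["K"])
    pts=np.asarray(pts,float).reshape(-1,2)
    d=np.c_[pts,np.ones(len(pts))]@np.linalg.inv(K).T@R
    c=-R.T@t
    s=(z-c[2])/d[:,2]
    return (c+d*s[:,None])[:,:2]
def fit(r,mask,z):
    cs,_=cv2.findContours(mask.astype(np.uint8),cv2.RETR_EXTERNAL,cv2.CHAIN_APPROX_NONE)
    c=max(cs,key=cv2.contourArea)
    w=plane(r,c,z)
    (cx,cy),(a,b),ang=cv2.minAreaRect((w*1000).astype(np.float32))
    if a<b: a,b,ang=b,a,ang+90
    ang=(ang+90)%180-90
    return cx,cy,a,b,ang
E
python3 - <<'E'
from h import *
r=manip.camera("top"); im=r["pixels"]
big=im.copy()
for n,z in [(f"bar_{c}_mid",.018) for c in("red","yellow","green","blue")]+[(f"box_{c}_top",.040) for c in("red","yellow","green","blue")]+[("blank_a_mid",.018),("blank_b_mid",.018)]:
    for m in manip.masks_of("top",n)[:3]:
        f=fit(r,m["mask"],z); ys,xs=np.where(m["mask"])
        d=np.median(r["depth"][m["mask"]])
        print(n,round(m["p"],2),m["bbox"],np.round(f,1),round(float(d),3))
E
python3 - <<'E'
import cv2
im=cv2.imread('pics/top0.png')
cv2.imwrite('pics/crop0.png',cv2.resize(im[140:285,120:450],None,fx=2.4,fy=2.4,interpolation=cv2.INTER_CUBIC))
E
```

```text
bar_red_mid 0.8 [402.3, 151.8, 424.6, 189.8] [ 622.9 -284.9  110.6   43.4   14.3] 1.167
bar_yellow_mid 0.79 [288.6, 152.3, 311.7, 188.7] [632.2  10.5 100.3  36.   14.7] 1.166
bar_yellow_mid 0.69 [187.4, 218.5, 201.6, 250.4] [471.4 292.8  84.1  37.7  -5.8] 1.148
bar_green_mid 0.87 [186.5, 219.0, 201.4, 247.4] [471.3 292.2  83.9  37.2  -3.7] 1.148
bar_green_mid 0.75 [136.5, 245.3, 151.5, 276.0] [397.6 413.1  82.7  38.7   1.4] 1.14
bar_blue_mid 0.74 [135.2, 203.3, 167.9, 225.3] [517.5 398.4  74.4  40.6 -56.3] 1.153
bar_blue_mid 0.62 [181.4, 158.4, 191.5, 185.8] [621.4 312.5  78.   38.8   9.9] 1.165
bar_blue_mid 0.49 [290.1, 152.7, 307.2, 188.1] [632.2  11.7  95.3  35.5  10.7] 1.166
box_red_top 0.69 [346.9, 212.8, 377.1, 266.1] [ 449.4 -145.5  125.5   52.1  -13.8] 1.13
box_yellow_top 0.71 [180.0, 160.2, 192.9, 188.6] [616.  305.7  77.5  40.5  13.1] 1.165
box_yellow_top 0.66 [234.0, 211.1, 262.9, 256.6] [462.9 145.3 112.7  51.3 -12.1] 1.13
box_green_top 0.95 [408.7, 218.3, 435.6, 262.4] [ 446.5 -300.4   97.7   58.2    8.6] 1.13
box_blue_top 0.83 [340.5, 158.0, 370.8, 190.2] [ 618.9 -135.9   95.3   48.8  -19.1] 1.148
blank_a_mid 0.97 [302.4, 217.0, 318.9, 252.7] [462.3 -11.3 100.5  37.2  12.3] 1.149
blank_a_mid 0.19 [346.3, 212.6, 376.9, 262.1] [ 450.2 -149.1  128.1   54.9  -13.9] 1.13
blank_b_mid 0.6 [238.5, 156.5, 257.1, 192.8] [617.8 145.2  99.6  39.9  -9.1] 1.165
```

View pics/crop0.png

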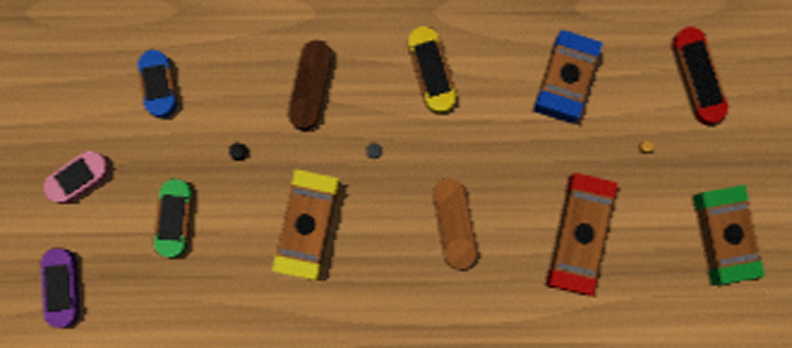

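The crop confirms the four bars and four boxes, with pink and purple excluded. The network masks are a little rough, so I'll refine them using depth and the known shapes.

```bash
cat >> h.py <<'E'
def world(r):
    R,_=cv2.Rodrigues(np.array(r["rvec"],float)); t=np.array(r["tvec"],float).ravel(); K=np.array(r["K"])
    H,W=r["depth"].shape; u,v=np.meshgrid(np.arange(W),np.arange(H))
    d=r["depth"].astype(float)
    P=np.stack([(u-K[0,2])/K[0,0]*d,(v-K[1,2])/K[1,1]*d,d],-1)
    return (P-t)@R
from scipy.optimize import minimize
from scipy.ndimage import map_coordinates
def shapemask(L,Wd,rnd,n=1):
    pass
def refine(r,f0,L,Wd,z,rnd):
    """fit known outline at height z: pixels within shape should be at height~z"""
    P=world(r); x0,y0=f0[0]/1000,f0[1]/1000
    near=(np.hypot(P[...,0]-x0,P[...,1]-y0)<.09)&(r["depth"]>0)
    h=P[...,2][near]
    XY=plane(r,np.argwhere(near)[:,::-1],z)
    wgt=np.clip(h/z,0,1.1)-0.55  # + inside, - outside
    def cost(q):
        c,s=np.cos(q[2]),np.sin(q[2]); dx,dy=XY[:,0]-q[0],XY[:,1]-q[1]
        a=np.abs(c*dx+s*dy); b=np.abs(-s*dx+c*dy)
        if rnd:
            a2=np.maximum(a-(L-Wd)/2,0); sd=np.hypot(a2,b)-Wd/2
        else: sd=np.maximum(a-L/2,b-Wd/2)
        return -np.sum(wgt/(1+np.exp(np.clip(sd/.0012,-40,40))))
    best=None
    for da in(-.2,-.07,.07,.2):
        for e in((0,0),(.005,0),(-.005,0),(0,.005),(0,-.005)):
            m=minimize(cost,[x0+e[0],y0+e[1],np.radians(f0[4])+da],method="Nelder-Mead",options=dict(initial_simplex=None,xatol=1e-4,fatol=1e-3))
            if best is None or m.fun<best.fun: best=m
    return best.x*[1000,1000,180/np.pi],best.fun
E
python3 - <<'E'
from h import *
r=manip.camera("top"); P=world(r)
bg=P[195:200,330:340,2]; print("bench z",bg.mean(),bg.std())
I={"bar_red":(622.9,-284.9,110,34,14,.022,1),"bar_yellow":(632,10.5,98,34,13,.022,1),"bar_green":(471,292,86,34,-4,.022,1),"bar_blue":(619,309,74,34,11,.022,1),
"blank_a":(462,-11,100,34,12,.022,1),"blank_b":(618,145,100,34,-9,.022,1),
"box_red":(449,-145,122,46,-14,.04,0),"box_yellow":(463,145,110,46,-12,.04,0),"box_green":(446,-300,98,46,9,.04,0),"box_blue":(619,-136,86,46,-19,.04,0)}
for n,(x,y,L,W,a,z,rnd) in I.items():
    q,c=refine(r,(x,y,0,0,a),L/1000,W/1000,z,rnd); 
    i=np.hypot(P[...,0]-q[0]/1000,P[...,1]-q[1]/1000)<.01
    print(n,np.round(q,1),round(c,1),"z",round(float(np.median(P[...,2][i])),4))
E
```

```text
bench z 0.025566176035505785 0.16340310010172868
bar_red [ 623.2 -285.3   15.6] -227.7 z 0.0249
bar_yellow [632.7  10.2  15.5] -189.2 z 0.0243
bar_green [472.2 292.7  -5.3] -172.7 z 0.024
bar_blue [620.7 312.   10.9] -141.3 z 0.024
blank_a [463.  -12.    9.5] -193.9 z 0.0227
blank_b [617.6 143.9 -12.3] -187.5 z 0.0227
box_red [ 449.1 -147.   -14.1] -398.0 z 0.0424
box_yellow [462.3 147.2 -12.6] -345.9 z 0.0415
box_green [ 446.4 -305.2    9.6] -323.2 z 0.0424
box_blue [ 621.5 -137.4  -18.8] -267.2 z 0.042
```

```bash
cat >> h.py <<'E'
from scipy.spatial.transform import Rotation as Ro
def go(x,y,z,ang):
    """bar long-axis angle deg; print shift/turn from present pose"""
    o=manip.get_obs(); R=Ro.from_quat(o["ee_rot"]); M=R.as_matrix()
    best=None
    for k in(90,-90):
        a=np.radians(ang+k); zc=np.array([np.cos(a),np.sin(a),0]); yc=np.array([0,0,-1.]); xc=np.cross(yc,zc)
        T=Ro.from_matrix(np.c_[xc,yc,zc]); rv=np.degrees((T*R.inv()).as_rotvec())
        if best is None or np.linalg.norm(rv)<np.linalg.norm(best): best=rv
    print("shift cm",np.round((np.array([x,y,z])-o["position"])*100,2),"turn",np.round(best,1), "pos",np.round(o["position"],4),"q7",o["joint_pos"][6].round(2),"grip",round(o["grip_width"],3),"t",o["clock"])
E
python3 - <<'E'
from h import *
o=manip.get_obs(); print(Ro.from_quat(o["ee_rot"]).as_matrix().round(3))
go(.472,.293,.10,-5.3)
go(.621,.312,.10,10.9)
r=manip.camera("top"); im=cv2.resize(r["pixels"],None,fx=1,fy=1)
R,t,K=np.array(r["rvec"]),np.array(r["tvec"]),np.array(r["K"])
D={"bar_red":(623.2,-285.3,15.6,110,34,22),"bar_y":(632.7,10.2,15.5,98,34,22),"bar_g":(472.2,292.7,-5.3,86,34,22),"bar_b":(620.7,312,10.9,74,34,22),"bla":(463,-12,9.5,100,34,22),"blb":(617.6,143.9,-12.3,100,34,22),"xr":(449.1,-147,-14.1,122,46,40),"xy":(462.3,147.2,-12.6,110,46,40),"xg":(446.4,-305.2,9.6,98,46,40),"xb":(621.5,-137.4,-18.8,86,46,40)}
crop=cv2.resize(im[140:285,120:450],None,fx=2.4,fy=2.4,interpolation=cv2.INTER_CUBIC)
for x,y,a,L,W,z in D.values():
    a=np.radians(a);c,s=np.cos(a),np.sin(a)
    p=np.array([(x+c*u*L/2-s*v*W/2,y+s*u*L/2+c*v*W/2,z) for u,v in((1,1),(1,-1),(-1,-1),(-1,1))])/1000
    q,_=cv2.projectPoints(p,R,t,K,None); q=(q.reshape(-1,2)+.5-[120,140])*2.4-.5
    cv2.polylines(crop,[np.round(q).astype(np.int32)],True,(255,255,255),1)
cv2.imwrite("pics/ov.png",crop)
E
```

```text
[[ 0.923  0.     0.386]
 [-0.386  0.     0.923]
 [-0.    -1.     0.   ]]
shift cm [ 23.1  -28.37 -13.13] turn [-0.  -0.  17.4] pos [0.241  0.5767 0.2313] q7 -0.09 grip 1.001 t 0.7
shift cm [ 38.   -26.47 -13.13] turn [-0.  -0.  33.6] pos [0.241  0.5767 0.2313] q7 -0.09 grip 1.001 t 0.7
```

View pics/ov.png

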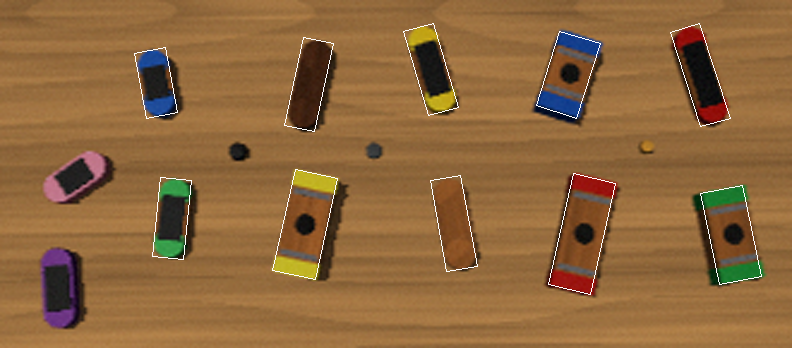

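The overlay fits every bar and box outline. I'll start with the green bar.

arm_command(
  commands=[
    [[23.1,-28.4,0,0,0,17.4],[23.1,-28.4,0,0,0,17.4],[23.1,-28.4,0,0,0,17.4],[23.1,-28.4,0,0,0,17.4],[23.1,-28.4,0,0,0,17.4],[23.1,-28.4,0,0,0,17.4],[23.1,-28.4,0,0,0,17.4],[23.1,-28.4,0,0,0,17.4],[23.1,-28.4,-5,0,0,17.4],[23.1,-28.4,-10,0,0,17.4],[23.1,-28.4,-13,0,0,17.4],[23.1,-28.4,-15,0,0,17.4],[23.1,-28.4,-15,0,0,17.4],[23.1,-28.4,-15,0,0,17.4]],
  ],
  claw=6,
  newtons=40,
)

```text
clock: 2.15
position: [0.4722, 0.2929, 0.082]
ee_rot: [-0.706, 0.033, -0.033, 0.706]
ft_force: [-0.1, 0.6, 0.7]
grip_width: 0.703
```

```bash
python3 - <<'E'
from h import *
go(.472,.2927,.003,-5.3)
w=manip.camera("wrist"); cv2.imwrite("pics/w1.png",w["pixels"])
r=manip.camera("top"); cv2.imwrite("pics/t1.png",r["pixels"])
E
```

```text
shift cm [-0.02 -0.02 -7.9 ] turn [-0.  0. -0.] pos [0.4722 0.2929 0.082 ] q7 0.87 grip 0.703 t 2.15
```

View pics/w1.png

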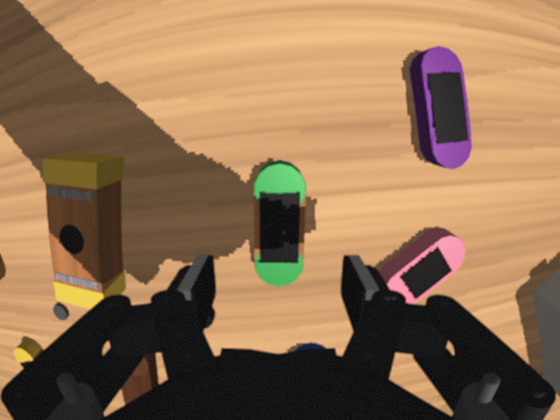

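The wrist view shows the green bar centred between the jaws at about (280,223). The pink look-alike at (425,265) is clear of the fingers. Descending to grip.

arm_command(
  commands=[
    [[0,0,-4,0,0,0],[0,0,-7,0,0,0],[0,0,-7.8,0,0,0],[0,0,-7.8,0,0,0],[0,0,-7.8,0,0,0]],
  ],
)

```text
clock: 2.75
position: [0.4731, 0.2935, 0.0052]
ee_rot: [-0.706, 0.032, -0.033, 0.707]
ft_force: [0.4, 0.1, 0.4]
grip_width: 0.699
```

arm_command(
  commands=[
    [[0,0,0,0,0,0],[0,0,0,0,0,0],[0,0,0,0,0,0],[0,0,0,0,0,0],[0,0,0,0,0,0],[0,0,0,0,0,0],[0,0,0,0,0,0],[0,0,0,0,0,0]],
  ],
  claw=2.5,
  newtons=40,
)

```text
clock: 3.55
position: [0.4728, 0.2933, 0.0049]
ee_rot: [-0.706, 0.032, -0.033, 0.707]
ft_force: [-1.1, -0.3, 7.6]
grip_width: 0.391
```

arm_command(
  commands=[
    [[0,0,3,0,0,0],[0,0,6,0,0,0],[0,0,10,0,0,0],[0,0,12,0,0,0],[0,0,12,0,0,0],[0,0,12,0,0,0]],
  ],
)

```text
clock: 4.15
position: [0.4719, 0.2927, 0.1235]
ee_rot: [-0.706, 0.032, -0.033, 0.707]
ft_force: [-0.1, -0.1, -2.4]
grip_width: 0.388
```

```bash
python3 - <<'E'
from h import *
go(.4464,-.3052,.13,9.6)
w=manip.camera("wrist"); cv2.imwrite("pics/w2.png",w["pixels"])
E
```

```text
shift cm [ -2.55 -59.79   0.65] turn [-0.   0.  14.9] pos [0.4719 0.2927 0.1235] q7 0.87 grip 0.388 t 4.15
```

View pics/w2.png

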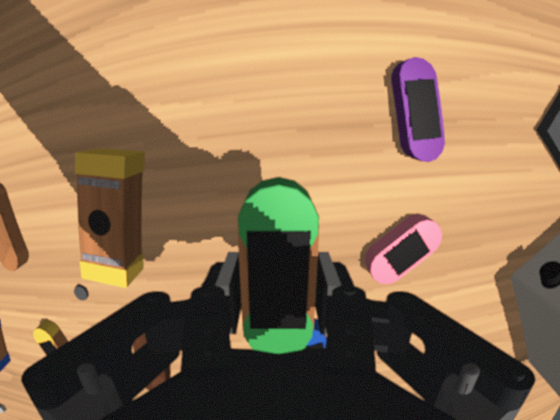

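The green bar is gripped, with the pad up. Carrying it to the green box.

arm_command(
  commands=[
    [[-0.6,-5,0.6,0,0,2],[-0.8,-10,0.6,0,0,4],[-1,-15,0.6,0,0,6],[-1.2,-20,0.6,0,0,8],[-1.4,-25,0.6,0,0,10],[-1.6,-30,0.6,0,0,12],[-1.8,-35,0.6,0,0,14],[-2,-40,0.6,0,0,14.9],[-2.2,-45,0.6,0,0,14.9],[-2.5,-50,0.6,0,0,14.9],[-2.5,-55,0.6,0,0,14.9],[-2.5,-58,0.6,0,0,14.9],[-2.5,-59.8,0.6,0,0,14.9],[-2.5,-59.8,0.6,0,0,14.9],[-2.5,-59.8,0.6,0,0,14.9],[-2.5,-59.8,0.6,0,0,14.9],[-2.5,-59.8,0.6,0,0,14.9]],
  ],
)

```text
clock: 5.9
position: [0.4472, -0.3041, 0.1291]
ee_rot: [-0.704, -0.06, 0.06, 0.705]
ft_force: [-0.2, -0.5, -1.9]
grip_width: 0.385
```

```bash
python3 - <<'E'
from h import *
go(.4464,-.3052,.047,9.6)
w=manip.camera("wrist"); cv2.imwrite("pics/w3.png",w["pixels"])
E
```

```text
shift cm [-0.08 -0.11 -8.21] turn [-0.  -0.  -0.1] pos [ 0.4472 -0.3041  0.1291] q7 2.39 grip 0.385 t 5.9
```

View pics/w3.png

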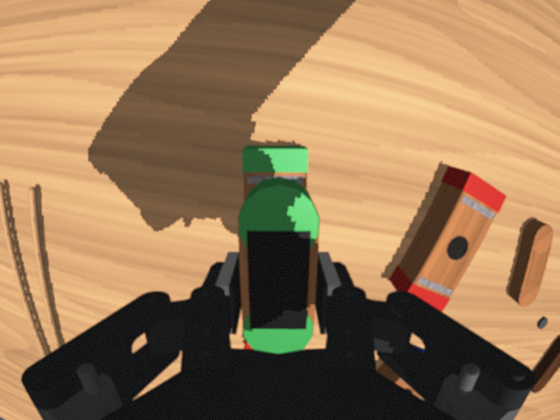

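arm_command(
  commands=[
    [[-0.1,-0.1,-3,0,0,0],[-0.1,-0.1,-6,0,0,0],[-0.1,-0.1,-7.5,0,0,0],[-0.1,-0.1,-8,0,0,0],[-0.1,-0.1,-8.2,0,0,0],[-0.1,-0.1,-8.3,0,0,0],[-0.1,-0.1,-8.3,0,0,0]],
  ],
)

```text
clock: 6.65
position: [0.4466, -0.3066, 0.0473]
ee_rot: [0.705, 0.06, -0.059, -0.704]
ft_force: [0.2, -0.3, -0.5]
grip_width: 0.386
```

arm_command(
  commands=[
    [[0,0.1,-0.1,0,0,0],[0,0.1,-0.1,0,0,0],[0,0.1,-0.1,0,0,0],[0,0.1,-0.1,0,0,0],[0,0.1,-0.1,0,0,0]],
  ],
  claw=5.5,
)

```text
clock: 7.15
position: [0.446, -0.3054, 0.0454]
ee_rot: [-0.705, -0.059, 0.059, 0.705]
ft_force: [-0.2, -0.5, 0.7]
grip_width: 0.644
```

arm_command(
  commands=[
    [[0,0.1,3,0,0,0],[0,0.1,8,0,0,0],[0,0.1,10,0,0,0],[0,0.1,10,0,0,0],[0,0.1,10,0,0,0]],
  ],
)

```text
clock: 7.65
position: [0.446, -0.3041, 0.1452]
ee_rot: [-0.705, -0.06, 0.059, 0.705]
ft_force: [-0.3, -0.2, 0.2]
grip_width: 0.647
```

```bash
python3 - <<'E'
from h import *
go(.6232,-.2853,.11,15.6)
go(.6327,.0102,.11,15.5)
w=manip.camera("wrist"); cv2.imwrite("pics/w4.png",w["pixels"])
print(manip.get_obs()["joint_pos"])
E
```

```text
shift cm [17.72  1.88 -3.52] turn [-0.  0.  6.] pos [ 0.446  -0.3041  0.1452] q7 2.38 grip 0.647 t 7.65
shift cm [18.67 31.43 -3.52] turn [-0.   0.   5.9] pos [ 0.446  -0.3041  0.1452] q7 2.38 grip 0.647 t 7.65
[-0.01334876  0.23210985  0.60226159  1.82590926 -0.14470533  1.1285927
  2.37767923]
```

View pics/w4.png

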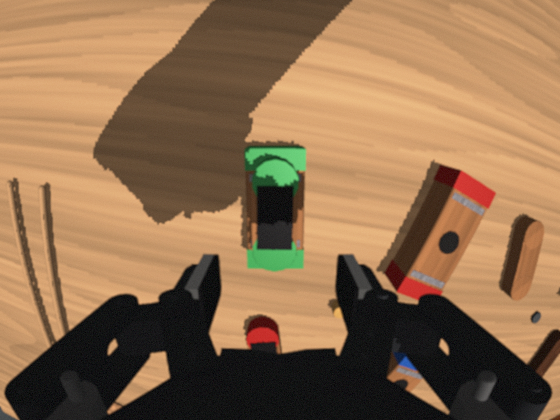

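Green sits well on its box. Next is the red bar.

arm_command(
  commands=[
    [[5,0.6,0,0,0,3],[10,1,0,0,0,6],[14,1.5,0,0,0,6],[17.7,1.9,-1,0,0,6],[17.7,1.9,-3.5,0,0,6],[17.7,1.9,-6,0,0,6],[17.7,1.9,-6.5,0,0,6],[17.7,1.9,-6.5,0,0,6],[17.7,1.9,-6.5,0,0,6]],
  ],
  claw=6,
)

```text
clock: 8.6
position: [0.6231, -0.2857, 0.0812]
ee_rot: [0.701, 0.096, -0.096, -0.7]
ft_force: [0.6, -0.3, 0.3]
grip_width: 0.704
```

```bash
python3 - <<'E'
from h import *
go(.6232,-.2853,.006,15.6)
w=manip.camera("wrist"); cv2.imwrite("pics/w5.png",w["pixels"])
E
```

```text
shift cm [ 0.01  0.04 -7.52] turn [0. 0. 0.] pos [ 0.6231 -0.2857  0.0812] q7 2.41 grip 0.704 t 8.6
```

View pics/w5.png

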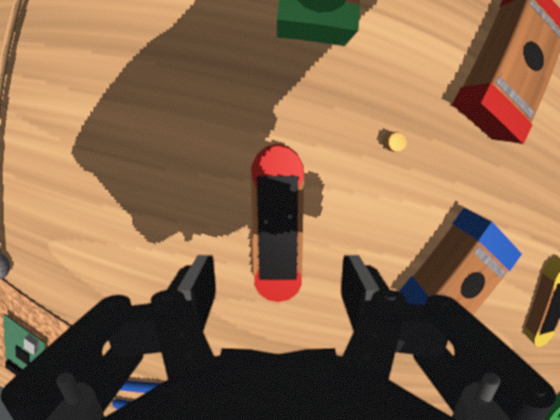

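The red bar is centred between the jaws at about (278,223). Gripping it slightly higher this time.

arm_command(
  commands=[
    [[0,0,-4,0,0,0],[0,0,-7,0,0,0],[0,0,-7.5,0,0,0],[0,0,-7.5,0,0,0],[0,0,-7.5,0,0,0]],
  ],
)

```text
clock: 9.15
position: [0.6241, -0.2861, 0.0077]
ee_rot: [0.701, 0.097, -0.095, -0.7]
ft_force: [0.6, -0.4, 0.7]
grip_width: 0.701
```

arm_command(
  commands=[
    [[0,0,0,0,0,0],[0,0,0,0,0,0],[0,0,0,0,0,0],[0,0,0,0,0,0],[0,0,0,0,0,0],[0,0,0,0,0,0],[0,0,0,0,0,0],[0,0,0,0,0,0]],
  ],
  claw=2.5,
  newtons=40,
)

```text
clock: 9.95
position: [0.6239, -0.2858, 0.0072]
ee_rot: [0.701, 0.097, -0.095, -0.7]
ft_force: [-1.3, 0.0, 5.9]
grip_width: 0.384
```

arm_command(
  commands=[
    [[0,0,3,0,0,0],[0,0,6,0,0,0],[0,0,10,0,0,0],[0,0,12,0,0,0],[0,0,12,0,0,0],[0,0,12,0,0,0]],
  ],
)

```text
clock: 10.55
position: [0.623, -0.2852, 0.1256]
ee_rot: [-0.701, -0.096, 0.096, 0.701]
ft_force: [-0.2, -0.1, -1.0]
grip_width: 0.387
```

```bash
python3 - <<'E'
from h import *
go(.4491,-.147,.13,-14.1)
w=manip.camera("wrist"); cv2.imwrite("pics/w6.png",w["pixels"])
E
```

```text
shift cm [-17.39  13.82   0.44] turn [  0.    0.  -29.7] pos [ 0.623  -0.2852  0.1256] q7 2.4 grip 0.387 t 10.55
```

View pics/w6.png

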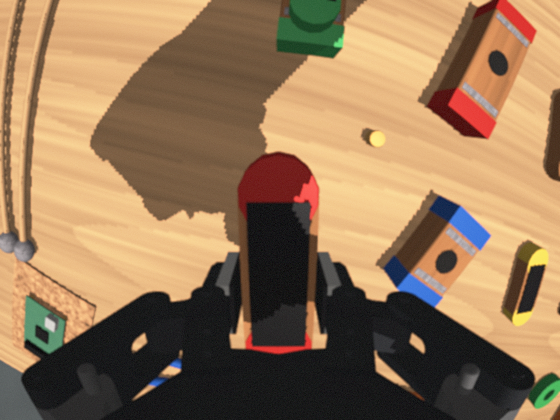

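arm_command(
  commands=[
    [[-3.5,2.8,0.4,0,0,-6],[-7,5.6,0.4,0,0,-12],[-10.5,8.4,0.4,0,0,-18],[-14,11.2,0.4,0,0,-24],[-16.5,13,0.4,0,0,-29.7],[-17.4,13.8,0.4,0,0,-29.7],[-17.4,13.8,0.4,0,0,-29.7],[-17.4,13.8,0.4,0,0,-29.7],[-17.4,13.8,0.4,0,0,-29.7],[-17.4,13.8,0.4,0,0,-29.7]],
  ],
)

```text
clock: 11.6
position: [0.4493, -0.148, 0.1291]
ee_rot: [0.702, -0.087, 0.087, -0.701]
ft_force: [-0.4, 0.2, -0.9]
grip_width: 0.384
```

```bash
python3 - <<'E'
from h import *
go(.4491,-.147,.0475,-14.1)
w=manip.camera("wrist"); cv2.imwrite("pics/w7.png",w["pixels"])
E
```

```text
shift cm [-0.02  0.1  -8.16] turn [ 0. -0.  0.] pos [ 0.4493 -0.148   0.1291] q7 1.6 grip 0.384 t 11.6
```

View pics/w7.png

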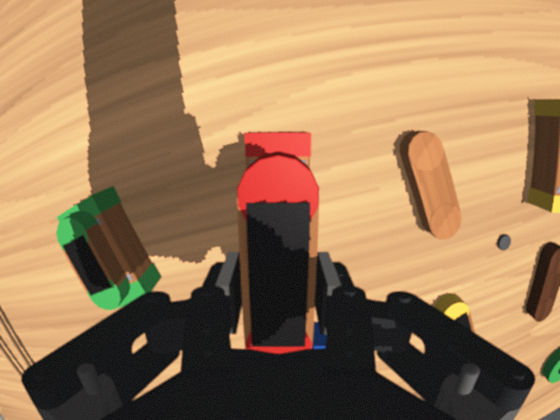

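arm_command(
  commands=[
    [[0,0.1,-3,0,0,0],[0,0.1,-6,0,0,0],[0,0.1,-7.5,0,0,0],[0,0.1,-8,0,0,0],[0,0.1,-8.2,0,0,0],[0,0.1,-8.2,0,0,0],[0,0.1,-8.2,0,0,0]],
  ],
)

```text
clock: 12.35
position: [0.4496, -0.1464, 0.0482]
ee_rot: [-0.702, 0.086, -0.087, 0.702]
ft_force: [0.5, -0.5, -0.6]
grip_width: 0.385
```

arm_command(
  commands=[
    [[0,0,0,0,0,0],[0,0,0,0,0,0],[0,0,0,0,0,0],[0,0,0,0,0,0],[0,0,0,0,0,0]],
  ],
  claw=5.5,
)

```text
clock: 12.85
position: [0.449, -0.1463, 0.0474]
ee_rot: [-0.702, 0.087, -0.087, 0.702]
ft_force: [-0.5, 0.1, -0.1]
grip_width: 0.644
```

arm_command(
  commands=[
    [[0,0,3,0,0,0],[0,0,7,0,0,0],[0,0,9,0,0,0],[0,0,9,0,0,0],[0,0,9,0,0,0]],
  ],
)

```text
clock: 13.35
position: [0.449, -0.1461, 0.1372]
ee_rot: [-0.702, 0.086, -0.087, 0.702]
ft_force: [-0.3, 0.6, -0.9]
grip_width: 0.643
```

```bash
python3 - <<'E'
from h import *
go(.6327,.0102,.11,15.5)
w=manip.camera("wrist"); cv2.imwrite("pics/w8.png",w["pixels"])
E
```

```text
shift cm [18.37 15.63 -2.72] turn [-0.   0.  29.6] pos [ 0.449  -0.1461  0.1372] q7 1.59 grip 0.643 t 13.35
```

View pics/w8.png

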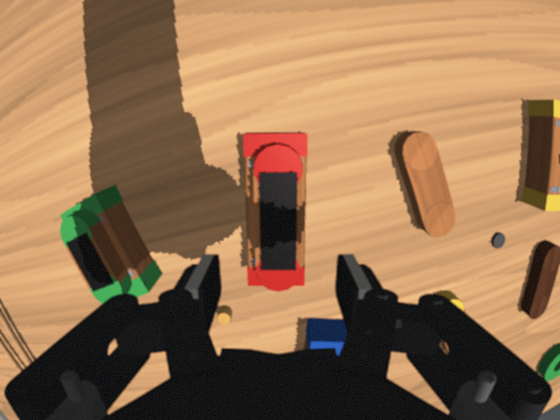

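Red is seated. Next is the yellow bar.

arm_command(
  commands=[
    [[3.4,3,0,0,0,6],[7,6,0,0,0,12],[10.4,9,0,0,0,18],[14,12,0,0,0,24],[17,14.5,0,0,0,29.6],[18.4,15.6,0,0,0,29.6],[18.4,15.6,-3,0,0,29.6],[18.4,15.6,-5.7,0,0,29.6],[18.4,15.6,-5.7,0,0,29.6],[18.4,15.6,-5.7,0,0,29.6],[18.4,15.6,-5.7,0,0,29.6]],
  ],
  claw=6,
)

```text
clock: 14.5
position: [0.6336, 0.0095, 0.0815]
ee_rot: [0.701, 0.096, -0.095, -0.701]
ft_force: [-0.3, 0.0, 0.3]
grip_width: 0.698
```

```bash
python3 - <<'E'
from h import *
go(.6327,.0102,.006,15.5)
w=manip.camera("wrist"); cv2.imwrite("pics/w9.png",w["pixels"])
E
```

```text
shift cm [-0.09  0.07 -7.55] turn [-0.   0.1 -0. ] pos [0.6336 0.0095 0.0815] q7 1.93 grip 0.698 t 14.5
```

View pics/w9.png

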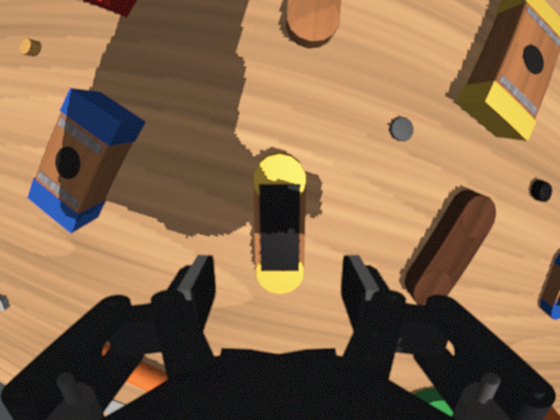

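The yellow bar is centred at (280,223), and the dark blank at (450,245) is clear of the fingers.

arm_command(
  commands=[
    [[-0.1,0.1,-4,0,0,0],[-0.1,0.1,-7,0,0,0],[-0.1,0.1,-7.5,0,0,0],[-0.1,0.1,-7.5,0,0,0],[-0.1,0.1,-7.5,0,0,0]],
  ],
)

```text
clock: 15.05
position: [0.6334, 0.0106, 0.0075]
ee_rot: [0.701, 0.096, -0.094, -0.701]
ft_force: [1.2, 0.7, 0.9]
grip_width: 0.704
```

arm_command(
  commands=[
    [[0,0,0,0,0,0],[0,0,0,0,0,0],[0,0,0,0,0,0],[0,0,0,0,0,0],[0,0,0,0,0,0],[0,0,0,0,0,0],[0,0,0,0,0,0],[0,0,0,0,0,0]],
  ],
  claw=2.5,
  newtons=40,
)

```text
clock: 15.85
position: [0.633, 0.0108, 0.0071]
ee_rot: [-0.701, -0.096, 0.095, 0.701]
ft_force: [-1.7, -0.6, 6.5]
grip_width: 0.387
```

arm_command(
  commands=[
    [[0,0,3,0,0,0],[0,0,6,0,0,0],[0,0,10,0,0,0],[0,0,12,0,0,0],[0,0,12,0,0,0],[0,0,12,0,0,0]],
  ],
)

```text
clock: 16.45
position: [0.632, 0.0108, 0.1256]
ee_rot: [-0.701, -0.096, 0.095, 0.701]
ft_force: [0.0, -0.3, -1.2]
grip_width: 0.389
```

```bash
python3 - <<'E'
from h import *
go(.4623,.1472,.13,-12.6)
w=manip.camera("wrist"); cv2.imwrite("pics/w10.png",w["pixels"])
E
```

```text
shift cm [-16.97  13.64   0.44] turn [ -0.    0.  -28.1] pos [0.632  0.0108 0.1256] q7 1.91 grip 0.389 t 16.45
```

View pics/w10.png

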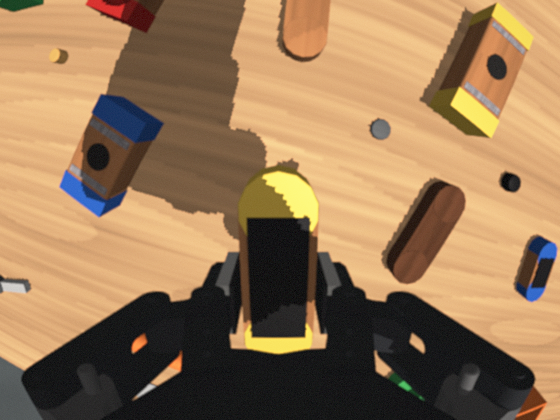

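arm_command(
  commands=[
    [[-3.5,2.8,0.4,0,0,-6],[-7,5.6,0.4,0,0,-12],[-10.5,8.4,0.4,0,0,-18],[-14,11.2,0.4,0,0,-24],[-16.5,13,0.4,0,0,-28.1],[-17,13.6,0.4,0,0,-28.1],[-17,13.6,0.4,0,0,-28.1],[-17,13.6,0.4,0,0,-28.1],[-17,13.6,0.4,0,0,-28.1],[-17,13.6,0.4,0,0,-28.1]],
  ],
)

```text
clock: 17.5
position: [0.4626, 0.1457, 0.1291]
ee_rot: [0.703, -0.078, 0.078, -0.703]
ft_force: [0.6, 0.3, -1.0]
grip_width: 0.388
```

```bash
python3 - <<'E'
from h import *
go(.4623,.1472,.0475,-12.6)
w=manip.camera("wrist"); cv2.imwrite("pics/w11.png",w["pixels"])
E
```

```text
shift cm [-0.03  0.15 -8.16] turn [ 0.  -0.   0.1] pos [0.4626 0.1457 0.1291] q7 1.0 grip 0.388 t 17.5
```

View pics/w11.png

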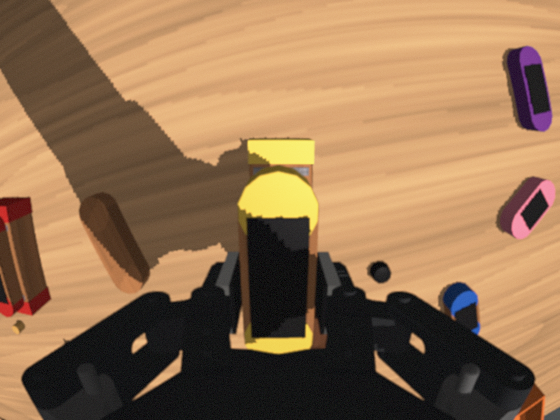

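arm_command(
  commands=[
    [[0,0.1,-3,0,0,0],[0,0.1,-6,0,0,0],[0,0.1,-7.5,0,0,0],[0,0.1,-8,0,0,0],[0,0.1,-8.2,0,0,0],[0,0.1,-8.2,0,0,0],[0,0.1,-8.2,0,0,0]],
  ],
)

```text
clock: 18.25
position: [0.4626, 0.1479, 0.0482]
ee_rot: [-0.702, 0.077, -0.078, 0.703]
ft_force: [-0.3, -0.0, -0.4]
grip_width: 0.386
```

arm_command(
  commands=[
    [[0,0,0,0,0,0],[0,0,0,0,0,0],[0,0,0,0,0,0],[0,0,0,0,0,0],[0,0,0,0,0,0]],
  ],
  claw=5.5,
)

```text
clock: 18.75
position: [0.4619, 0.1477, 0.0474]
ee_rot: [-0.703, 0.077, -0.077, 0.703]
ft_force: [-0.4, -0.6, -0.1]
grip_width: 0.643
```

arm_command(
  commands=[
    [[0,0,3,0,0,0],[0,0,7,0,0,0],[0,0,9,0,0,0],[0,0,9,0,0,0],[0,0,9,0,0,0]],
  ],
)

```text
clock: 19.25
position: [0.4619, 0.1478, 0.1373]
ee_rot: [-0.703, 0.077, -0.077, 0.703]
ft_force: [-0.3, 0.3, -0.2]
grip_width: 0.643
```

```bash
python3 - <<'E'
from h import *
go(.6207,.312,.11,10.9)
w=manip.camera("wrist"); cv2.imwrite("pics/w12.png",w["pixels"])
E
```

```text
shift cm [15.88 16.42 -2.73] turn [-0.   0.  23.5] pos [0.4619 0.1478 0.1373] q7 1.0 grip 0.643 t 19.25
```

View pics/w12.png

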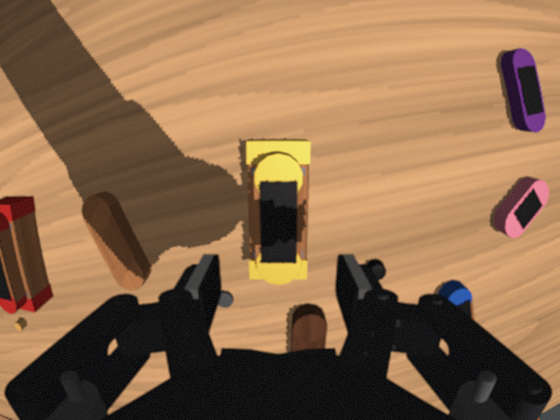

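Yellow is seated. Now the blue bar.

arm_command(
  commands=[
    [[3.3,3.4,0,0,0,5],[6.6,6.8,0,0,0,10],[10,10.2,0,0,0,15],[13,13.6,0,0,0,20],[15.9,16.4,0,0,0,23.5],[15.9,16.4,0,0,0,23.5],[15.9,16.4,-3,0,0,23.5],[15.9,16.4,-5.7,0,0,23.5],[15.9,16.4,-5.7,0,0,23.5],[15.9,16.4,-5.7,0,0,23.5],[15.9,16.4,-5.7,0,0,23.5]],
  ],
  claw=6,
)

```text
clock: 20.4
position: [0.6216, 0.3118, 0.0819]
ee_rot: [-0.704, -0.068, 0.067, 0.704]
ft_force: [-0.1, -1.3, 1.1]
grip_width: 0.703
```

```bash
python3 - <<'E'
from h import *
go(.6207,.312,.006,10.9)
w=manip.camera("wrist"); cv2.imwrite("pics/w13.png",w["pixels"])
E
```

```text
shift cm [-0.09  0.02 -7.59] turn [-0.1  0.1 -0. ] pos [0.6216 0.3118 0.0819] q7 1.38 grip 0.703 t 20.4
```

View pics/w13.png

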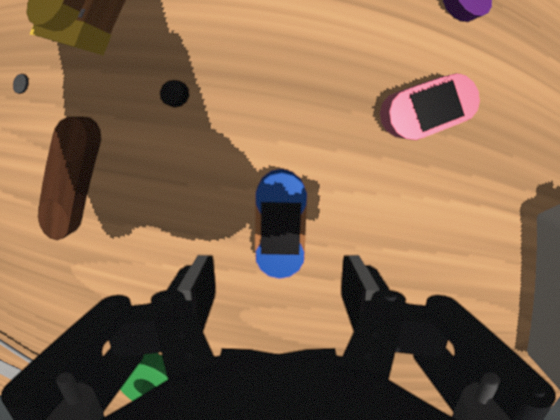

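The blue bar is centred at (281,223).

arm_command(
  commands=[
    [[-0.1,0,-4,0,0,0],[-0.1,0,-7,0,0,0],[-0.1,0,-7.5,0,0,0],[-0.1,0,-7.5,0,0,0],[-0.1,0,-7.5,0,0,0]],
  ],
)

```text
clock: 20.95
position: [0.6213, 0.3123, 0.0078]
ee_rot: [-0.703, -0.068, 0.066, 0.704]
ft_force: [-0.9, 0.7, 0.9]
grip_width: 0.701
```

arm_command(
  commands=[
    [[0,0,0,0,0,0],[0,0,0,0,0,0],[0,0,0,0,0,0],[0,0,0,0,0,0],[0,0,0,0,0,0],[0,0,0,0,0,0],[0,0,0,0,0,0],[0,0,0,0,0,0]],
  ],
  claw=2.5,
  newtons=40,
)

```text
clock: 21.75
position: [0.6209, 0.3122, 0.0072]
ee_rot: [-0.703, -0.068, 0.066, 0.704]
ft_force: [-1.5, -0.7, 6.8]
grip_width: 0.384
```

arm_command(
  commands=[
    [[0,0,3,0,0,0],[0,0,6,0,0,0],[0,0,10,0,0,0],[0,0,12.5,0,0,0],[0,0,12.5,0,0,0],[0,0,12.5,0,0,0]],
  ],
)

```text
clock: 22.35
position: [0.6201, 0.3118, 0.131]
ee_rot: [-0.704, -0.068, 0.067, 0.704]
ft_force: [-1.2, -0.5, -1.6]
grip_width: 0.387
```

```bash
python3 - <<'E'
from h import *
go(.6215,-.1374,.13,-18.8)
w=manip.camera("wrist"); cv2.imwrite("pics/w14.png",w["pixels"])
E
```

```text
shift cm [  0.14 -44.92  -0.1 ] turn [ -0.    0.1 -29.7] pos [0.6201 0.3118 0.131 ] q7 1.37 grip 0.387 t 22.35
```

View pics/w14.png

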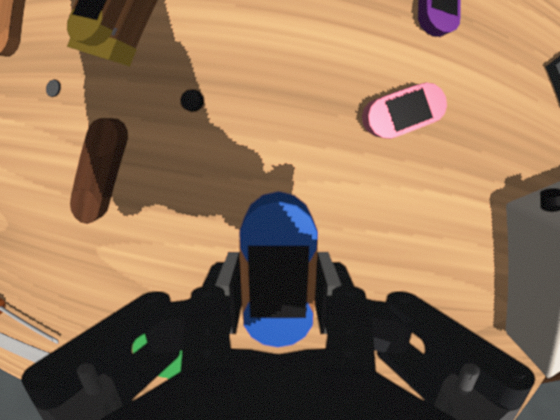

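arm_command(
  commands=[
    [[0,-4,0,0,0,-4],[0,-8,0,0,0,-8],[0,-12,0,0,0,-12],[0,-16,0,0,0,-16],[0,-20,0,0,0,-20],[0,-24,0,0,0,-24],[0,-28,0,0,0,-28],[0,-32,0,0,0,-29.7],[0,-36,0,0,0,-29.7],[0,-40,0,0,0,-29.7],[0.1,-43,0,0,0,-29.7],[0.1,-44.9,0,0,0,-29.7],[0.1,-44.9,0,0,0,-29.7],[0.1,-44.9,0,0,0,-29.7],[0.1,-44.9,0,0,0,-29.7],[0.1,-44.9,0,0,0,-29.7]],
  ],
)

```text
clock: 24.0
position: [0.6211, -0.1357, 0.1299]
ee_rot: [-0.698, 0.115, -0.114, 0.698]
ft_force: [0.3, -0.2, -1.5]
grip_width: 0.389
```

```bash
python3 - <<'E'
from h import *
go(.6215,-.1374,.0475,-18.8)
w=manip.camera("wrist"); cv2.imwrite("pics/w15.png",w["pixels"])
E
```

```text
shift cm [ 0.04 -0.17 -8.24] turn [-0.  -0.  -0.1] pos [ 0.6211 -0.1357  0.1299] q7 1.6 grip 0.389 t 24.0
```

View pics/w15.png

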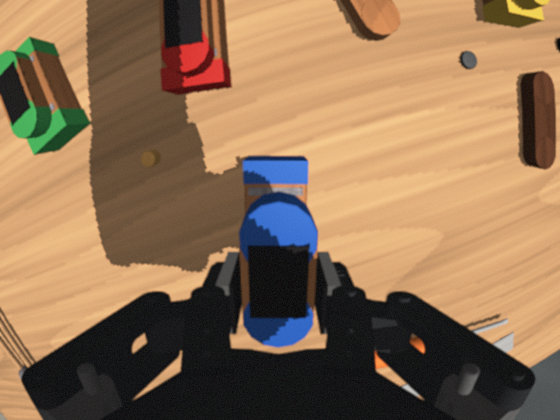

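arm_command(
  commands=[
    [[0,0,-3,0,0,0],[0,0,-6,0,0,0],[0,0,-7.5,0,0,0],[0,0,-8,0,0,0],[0,0,-8.2,0,0,0],[0,0,-8.2,0,0,0],[0,0,-8.2,0,0,0]],
  ],
)

```text
clock: 24.75
position: [0.6217, -0.1375, 0.0496]
ee_rot: [-0.698, 0.115, -0.116, 0.698]
ft_force: [-0.4, -0.3, -2.2]
grip_width: 0.385
```

arm_command(
  commands=[
    [[0,0,0,0,0,0],[0,0,0,0,0,0],[0,0,0,0,0,0],[0,0,0,0,0,0],[0,0,0,0,0,0]],
  ],
  claw=5.5,
)

```text
clock: 25.25
position: [0.621, -0.1373, 0.0484]
ee_rot: [-0.698, 0.115, -0.115, 0.698]
ft_force: [-0.3, 0.1, -0.4]
grip_width: 0.647
```

arm_command(
  commands=[
    [[0,0,3,0,0,0],[0,0,7,0,0,0],[0,0,9,0,0,0],[0,0,9,0,0,0],[0,0,9,0,0,0]],
  ],
)

```text
clock: 25.75
position: [0.621, -0.1372, 0.1383]
ee_rot: [-0.698, 0.115, -0.115, 0.698]
ft_force: [0.2, -0.3, -1.3]
grip_width: 0.645
```

```bash
python3 - <<'E'
from h import *
w=manip.camera("wrist"); cv2.imwrite("pics/w16.png",w["pixels"])
w=manip.camera("top"); cv2.imwrite("pics/t16.png",w["pixels"])
E
```

```text
(no output)
```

View pics/w16.png

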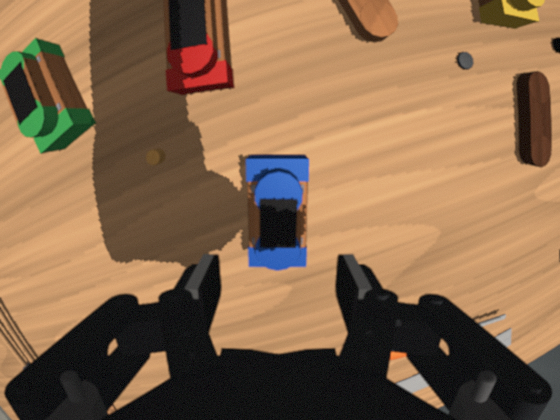

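View pics/t16.png

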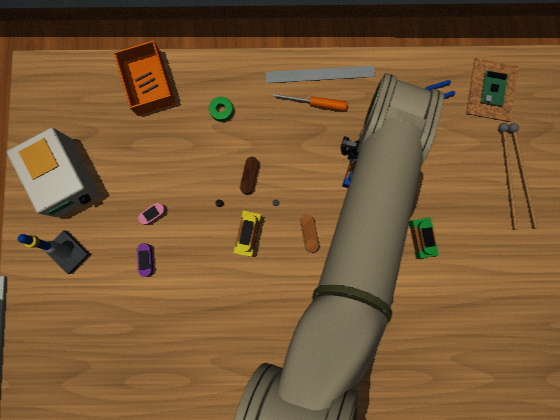

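All bars are placed. I'll raise the arm and move it aside for a final check with the top camera.

arm_command(
  commands=[
    [[0,0,5,0,0,0],[0,0,9,0,0,0],[-2,4,9,0,0,0],[-4,8,9,0,0,0],[-6,12,9,0,0,0],[-8,16,9,0,0,0],[-10,20,9,0,0,0],[-12,24,9,0,0,0],[-14,28,9,0,0,0],[-16,32,9,0,0,0],[-18,36,9,0,0,0],[-20,40,9,0,0,0],[-22,44,9,0,0,0],[-24,48,9,0,0,0],[-26,52,9,0,0,0],[-28,56,9,0,0,0],[-31,60,9,0,0,0],[-34,64,9,0,0,0],[-36,68,9,0,0,0],[-38,70,9,0,0,0]],
  ],
)

```text
clock: 27.85
position: [0.2382, 0.565, 0.2263]
ee_rot: [0.699, -0.115, 0.114, -0.697]
ft_force: [0.5, -1.4, 0.3]
grip_width: 0.644
```

arm_command(
  commands=[
    [[0,0,0,0,0,0],[0,0,0,0,0,0],[0,0,0,0,0,0]],
  ],
)

```text
clock: 28.15
position: [0.2422, 0.5616, 0.2277]
ee_rot: [0.698, -0.116, 0.116, -0.697]
ft_force: [-0.3, 0.0, -0.6]
grip_width: 0.643
```

```bash
python3 - <<'E'
from h import *
r=manip.camera("top"); P=world(r); im=r["pixels"]
I={"red":(449.1,-147,-14.1,110),"yellow":(462.3,147.2,-12.6,98),"green":(446.4,-305.2,9.6,86),"blue":(621.5,-137.4,-18.8,74)}
def refine2(x,y,a,L,W,zlo,ztop):
    near=(np.hypot(P[...,0]-x/1000,P[...,1]-y/1000)<.075)&(r["depth"]>0)
    h=P[...,2][near]; XY=plane(r,np.argwhere(near)[:,::-1],ztop)
    w=np.clip((h-zlo)/(ztop-zlo),0,1.1)-.55
    best=None
    def cost(q):
        c,s=np.cos(q[2]),np.sin(q[2]); dx,dy=XY[:,0]-q[0],XY[:,1]-q[1]
        A=np.maximum(np.abs(c*dx+s*dy)-(L-W)/2000,0); sd=np.hypot(A,-s*dx+c*dy)-W/2000
        return -np.sum(w/(1+np.exp(np.clip(sd/.0012,-40,40))))
    for da in(-.15,0,.15):
        for e in((0,0),(.005,0),(-.005,0),(0,.005),(0,-.005)):
            m=minimize(cost,[x/1000+e[0],y/1000+e[1],np.radians(a)+da],method="Nelder-Mead")
            if best is None or m.fun<best.fun: best=m
    return best.x*[1000,1000,57.2958]
for n,(x,y,a,L) in I.items():
    q=refine2(x,y,a,L,34,.042,.062)
    i=np.hypot(P[...,0]-q[0]/1000,P[...,1]-q[1]/1000)<.012
    print(n,q.round(1),"off",np.hypot(q[0]-x,q[1]-y).round(1),"dang",(q[2]-a).round(1),"top z",np.median(P[...,2][i]).round(4))
for n,(x,y,a) in {"blank_a":(463,-12,9.5),"blank_b":(617.6,143.9,-12.3)}.items():
    print(n,refine(r,(x,y,0,0,a),.1,.034,.022,1)[0].round(1))
cv2.imwrite("pics/final.png",cv2.resize(im[140:285,120:450],None,fx=2.4,fy=2.4,interpolation=cv2.INTER_CUBIC))
o=manip.get_obs(); print(o["clock"],o["position"],o["ft_force"])
s=manip.camera("scene"); cv2.imwrite("pics/final_s.png",s["pixels"])
E
```

```text
red [ 449.8 -145.7  -14.2] off 1.5 dang -0.1 top z 0.0645
yellow [462.7 147.7 -12.3] off 0.6 dang 0.3 top z 0.0639
green [ 445.6 -305.9    9.2] off 1.0 dang -0.4 top z 0.0646
blue [ 621.6 -137.   -20.3] off 0.4 dang -1.5 top z 0.0644
blank_a [463.  -11.9   9.5]
blank_b [617.5 144.  -12.1]
28.2 [0.24231669 0.56162346 0.22802015] [0.33695477 0.25112332 0.18374901]
```

View pics/final.png

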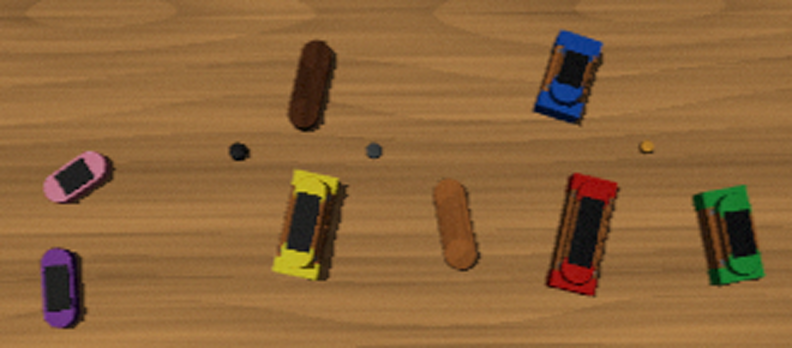

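View pics/final_s.png

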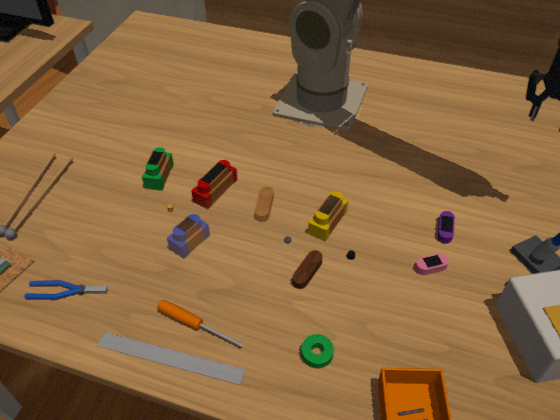

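In both final views all four bars lie pad up on the boxes of their colour, and both blanks are where they started. Handing in.

```bash
python3 -c "
from workcell import manip
print(manip.hand_in())"
```

```text
the job is handed in; nothing more can be done
None
```

I placed the green, red, yellow and blue bars, in that order, pad up on the boxes of their own colour, moved the arm clear and handed the job in at about 28 s of the 128 s allowed. The hand-in reports no verdict.

The last top-camera fit gave these results, against limits of 12 mm and 0.2 rad (11.5°):

| Bar | Off centre | Angle error | Top height |
|---|---|---|---|
| Red | 1.5 mm | 0.1° | 64.5 mm |
| Yellow | 0.6 mm | 0.3° | 63.9 mm |
| Green | 1.0 mm | 0.4° | 64.6 mm |
| Blue | 0.4 mm | 1.5° | 64.4 mm |

- **Height:** a seated bar's top, pad included, should be at about 63 mm. The 1 to 2 mm excess matches how high the camera read the boxes and bars at the start, so I take them as seated.
- **Tilt:** I judged it only by eye, and all four bars look flat in both final pictures.
- **Blanks and look-alikes:** both blanks moved less than 0.3 mm by measurement. I did not touch the pink and purple look-alikes.
- **Disagreements:** none of the final checks failed or disagreed. Early on, the trained networks mislabelled the pink and purple look-alikes and a few other things. I therefore chose each part by its colour in the picture and located it from depth and its known shape.

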